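# Dock an audio unit in the test bay and bolt it in

## Task

Push the audio unit that stands before the open end of the test bay lengthways down the lane between the two guide rails of the bay until it is fully home against the rubber buffers and the switch plunger is pressed in; it must not touch either rail on the way or afterwards, or the rails will scrape the sockets on its front and the paint on its back. Then push the bolt's knob all the way in, so that the bolt closes the lane behind the unit. Do it all by pushing with the fingertips: do not lift or tip the unit, and leave the tools and parts lying around the bay where they are.

Things in the scene. Friction and masses are not known exactly. Their poses are not given: they have to be found in the camera images.
- unit: Loose black sheet-metal audio unit, a box 118 mm (x) by 178 mm (y) by 42 mm high, 0.4 to 0.7 kg, before the bay's mouth. Origin: centre of its underside. -x is the front with the sockets (within the 118 mm; push it as a flat face), +x the back, +y and -y the plain ends. Its y starts within 0.2 rad of the bay's x, up to 25 mm off the lane's centre line.
- bay: Test bay fixed on the bench, position varies: two low parallel guide rails, open at the mouth, closed by an end block. Origin on the bench under the centre of a unit that is fully home. x points into the lane along its centre line, y across it to the far rail, z up. Lane 136 mm wide (rail faces at y = -68, +68 mm); the bench is its floor, no step. No part is over 45 mm high.
- lane_mouth (a point): Middle of the lane's mouth on the bench, where the rails begin: x = -125 mm in the bay's frame. Axes as the bay's.
- lane_end (a point): Middle of the lane's closed end on the bench: x = 89 mm in the bay's frame, the plane of the two rubber buffers (at y = -40 and +40 mm, 22 mm up) against which the end of the unit stops. The end block behind them is 176 mm wide, 26 mm thick, 45 mm high.
- near_rail: Guide rail on the robot's side: slotted aluminium bar with black end cap, 220 mm long, 20 mm wide, 20 mm high, fixed to the bay. It fills x = -125 to 95, y = -88 to -68 mm of the bay's frame; its origin is the bay's.
- far_rail: Guide rail on the side away from the robot, like the near one. It fills x = -125 to 95, y = 68 to 88 mm of the bay's frame; its origin is the bay's.
- switch_plunger (a joint): Sprung steel plunger, 12 mm thick, 22 mm above the bench in the middle of the end block. At 0 it stands 9 mm proud of the buffers; the unit pushes it in (m, positive), to about 0.009 when fully home. Its weak spring (under 0.6 N) does not move the unit.
- bolt (a joint): Travel of the bolt, a 12 mm steel rod across the far rail near the mouth, axis at x = -101 mm in the bay's frame, 28 mm up. 0: open, tip 2 mm behind the far rail's inner face. 0.036 m: closed, tip 34 mm inside the lane, 6 mm behind a unit that is home (it runs against one that is not). Friction 1.5 N; it stays where it is left. Its guide block outside the rail is 42 mm high, y = 88 to 110 mm.
- bolt_knob (a point): Middle of the flat outer end face of the bolt's round grooved metal knob (26 mm diameter, 14 mm long, axis level), 28 mm above the bench. The face looks along the bay's +y, away from the robot, 162 mm from the lane's centre line when open. Push it 36 mm along the bay's -y to close the bolt. Axes as the bay's.
- multimeter: Bystander: hand multimeter, 150x68x46 mm, origin under its middle.
- pliers: Bystander: pliers with red handles, 157x50x12 mm, origin under the middle.
- screwdriver: Bystander: red-handled screwdriver, 195x29x25 mm, origin under its middle.
- solder_spool: Bystander: blue spool of solder, 62 mm diameter, 50 mm high, upright, origin under its middle.
- heatsink: Bystander: finned aluminium heatsink, 80x41x24 mm, origin under its middle.

How it is judged (in metres and radians):
On the way, in this order (a step that is already met when the one before it is completed fails the run):
1. the unit is fully home: within 5 mm of the buffers, in the lane, the switch plunger pressed in (x of unit in the frame of bay above -0.005 m and y of unit in the frame of bay between -0.01 and 0.01 m and angle between the y axis of unit and the x axis of bay, either way round below 0.1 rad and value of joint switch_plunger above 0.004 m and height (world z) of unit below 0.006 m), for 0.2 s.
2. the bolt is closed behind it (value of joint bolt above 0.031 m), for 0.2 s.
At the end, for the whole second after the job is handed in: The unit stands flat and at rest in the lane, its end within 5 mm of the buffers, within 10 mm of the centre line and 0.1 rad of the lane's direction, the switch plunger in by more than 4 mm; the bolt is closed by more than 31 of its 36 mm; the bystanders are within 20 mm of where they stood (all of step 1 and value of joint bolt above 0.031 m and linear speed of unit below 0.01 m/s and distance of each of multimeter, pliers, screwdriver, solder_spool, heatsink from where it was at the start of the episode below 0.02 m); the robot touches nothing.
It fails at once if the unit touches a guide rail (contact force between unit and near_rail above 0.2 N or contact force between unit and far_rail above 0.2 N).
It fails at once if the unit is lifted (over 8 mm) or tipped (height (world z) of unit above 0.009 m or angle between unit's own z axis and vertical above 0.15 rad).
It fails at once if a bystander is shifted by more than 20 mm (distance of any of multimeter, pliers, screwdriver, solder_spool, heatsink from where it was at the start of the episode above 0.02 m).
It also fails if it takes over 72 s, if anything falls off the work surface, if the arm or the gripper's body presses on something with over 40 N, if the wrist force passes 120 N, or if a joint passes its speed limit or range.

## Robot

A 6-joint arm with a two-finger parallel gripper is mounted at the origin on a cart in front of the work surface, level with it; the furniture and walls round the work are solid. World frame = base frame: x ahead of the robot, y to its left, z up, the work surface at z = 0. Lengths are in m, angles in degrees, forces in N, time in s.
With the tool pointing down it reaches from about 0.375 to 0.9 m from the base axis. Payload 3.1 kg.
Tool frame: the origin (TCP) lies on the centre line of the jaws, within the pads' length; the fingertips stand 25 mm ahead of it and the grasp point (between the pads) lies 6 mm ahead of it; z points along the fingers, y is the line along which they close (so a half turn about z gives the same grasp; the last joint's range is limited). The gripper opens to 87 mm and grips with 3 to 60 N. Pads are 19 mm wide; open, the fingers measure 117 mm over their backs; the gripper's body (75 mm by 190 mm) begins 51 mm behind the grasp point.
Start: joints at [-78.524, 30.224, 82.088, -0, 67.689, -10.227], TCP at [0.231, -0.581, 0.248] pointing down, gripper open.
Joint ranges: [-176.69, 176.69], [-43.24, 126.21], [12.49, 139.97], [-82, 262], [0, 151.66], [-163.58, 163.58]. Speed limits (degrees/s): [159.86, 159.86, 180, 180, 180, 180].

## Interface

Orientations are given as a 3x3 rotation matrix whose columns are the frame's x, y, z axes.
In Python, from rig import * gives the robot as it stands.
- The arm moves only by the tool step_arm, never from a script. Its argument "steps" is a list of rows, each a list of 7 numbers: the shift along the tool's x, y, z normalised to -1 to 1, where 1 is 0.3 m, then the turn, a rotation vector about the tool's x, y, z normalised to -1 to 1, where 1 is 45 degrees, then the gripper's target within -1 to 1 (shut at 1, half-way at 0, fully open at -1). A call has 1 to 8 rows; each row is the pose to reach, as a shift and turn from the pose commanded when the call began, along the tool's axes at that moment; what a row does not reach only later rows make up. A row lasts 1/12 s, in which the tool goes at most 41.7 mm and 7.16 degrees, less where a joint would pass 70% of its speed; a pose out of reach is approached as far as the arm can. A call with a number of a shift or a turn outside -1 to 1 is refused whole. A call with a gripper value outside its range is refused whole. The fingers move at their own pace and stop on an object; the grip force is fixed at half the most. Time passes only in rows, so rows that repeat a pose let the fingers close. It gives the time, the measured TCP pose, the force, the opening and the grip force at its end, in the units of the state.
- read_state(): the state, without advancing time (a new reading comes with each control period).
- capture(name): name is "scene" or "top" or "wrist"; returns a dict with "image" (400x640x3 uint8, red, green, blue), "vertical_fov" (degrees; the focal length in pixels is half the picture's height over the tangent of half this angle, whatever the lens; pixels are square), "cx", "cy" (the principal point, pixels), "world_from_camera" (4x4, takes a point from camera to world coordinates); the wrist camera has in their place "T_tool_cam" (4x4, takes a point from camera to tool coordinates, whose origin is the TCP and whose axes are the flange's). Camera axes: x right, y down, z forward; pixel columns grow to the right and rows downward; lengths in m; the calibration is good to about 2 mm. A picture is of the moment at which its call begins: read the wrist's pose just before it. There is no depth.
- hand_in(): hands the job in; it is judged then, once.
The state is a dict: "time_s": time; "joint_positions": joint angles; "qvel": joint speeds; "tau": joint torques, N m; "position": TCP position; "tcp_rot": TCP orientation; "force": force on the tool from outside, world axes, zero at the start; "moment": the same for the moment, N m; "opening": opening from 0.0 (shut) to 1.0 (fully open); "grasp_force": force on a finger pad.
Only numpy, scipy, OpenCV 4.12 (cv2) and the standard library are available. Lean on these libraries where they do the work, as an engineer would, in place of code of your own. Each camera call takes 0.05 s, during which the arm holds its last target. There are 200 camera calls.

## Working session

There is one attempt and no reset: what is moved stays moved. The work goes in short steps, Python scripts to look and compute and a tool call to move; the robot and the scene stay as the last step left them, time stands still between calls to the robot, and variables do not carry over. Pictures are saved under pics/ and viewed, at most 10 in all, crops included, and the job is handed in when it is done.

Besides the shell and the picture viewer there is one more tool, called in YAML: its name, and indented under it one key for each argument. step_arm: Moves the arm, as the interface text tells. Scaled input: -1 to 1 covers 0.3 m each way for a shift and 45 degrees each way for a turn. Its arguments: {"type":"object","properties":{"steps":{"type":"array"}},"required":["steps"]}

```bash
mkdir -p pics; ls
python3 - <<'E'
from rig import *
import cv2,numpy as np
s=read_state();print(s['time_s'],s['position'],s['tcp_rot'],s['force'])
for n in("scene","top"):
    c=capture(n);cv2.imwrite(f"pics/{n}0.png",c["image"][...,::-1])
    print(n,c["vertical_fov"],c["cx"],c["cy"],np.round(c["world_from_camera"],4).tolist())
E
```

```text
pics
0.0 [ 0.23101188 -0.58001262  0.24658426] [[ 9.29103472e-01  3.69819619e-01 -4.33617413e-04]
 [ 3.69819686e-01 -9.29101185e-01  2.09457413e-03]
 [ 3.71740154e-04 -2.10643635e-03 -9.99997712e-01]] [-0.79966865 -0.20504176 -0.61158279]
scene 44.276704841104284 317.8036359499745 208.53905668126825 [[-0.7902, -0.3306, 0.516, -0.3509], [-0.6125, 0.3972, -0.6834, 1.2057], [0.021, -0.8561, -0.5164, 0.9261], [0.0, 0.0, 0.0, 1.0]]
top 50.46533789212411 320.2267423367445 198.04561771670848 [[-0.0166, -0.996, 0.0882, 0.4035], [-0.9998, 0.0178, 0.0121, 0.0156], [-0.0136, -0.088, -0.996, 1.5575], [0.0, 0.0, 0.0, 1.0]]
```

View pics/top0.png

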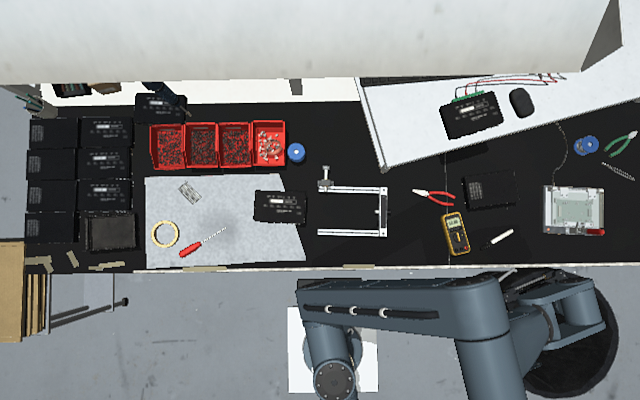

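View pics/scene0.png

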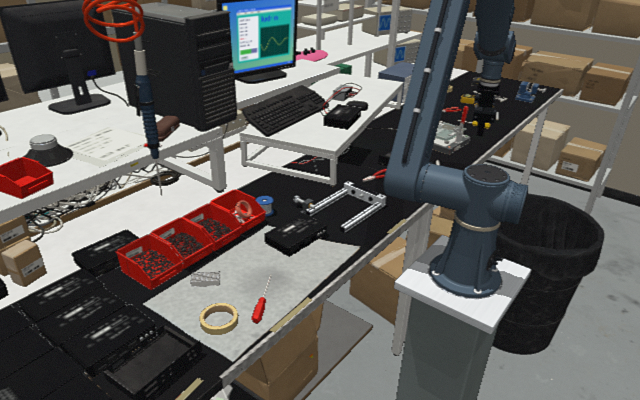

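The top view shows the unit at about px (280,207), left of the bay. The bay's mouth is at column 318, its end block near column 385, and the knob at (325,170). The bay's x axis runs to the right in the image, which is roughly world -y. The scene view confirms this layout. I'll get coarse positions and the wrist camera's calibration next.

```bash
cat > h.py <<'E'
from rig import *
import cv2,numpy as np
def ray(c,uv,z,T=None):
    """pixels -> world points on the plane z"""
    T=c["world_from_camera"] if T is None else T
    h=c["image"].shape[0];f=h/2/np.tan(np.radians(c["vertical_fov"]/2))
    uv=np.atleast_2d(np.array(uv,float))
    d=np.c_[(uv[:,0]-c["cx"])/f,(uv[:,1]-c["cy"])/f,np.ones(len(uv))]@T[:3,:3].T
    return T[:3,3]+d*((z-T[2,3])/d[:,2])[:,None]
def wrist():
    s=read_state();c=capture("wrist");T=np.eye(4);T[:3,:3]=s["tcp_rot"];T[:3,3]=s["position"]
    return c,T@c["T_tool_cam"],s
E
python3 - <<'E'
from h import *
c=capture("top");np.set_printoptions(precision=3,suppress=True)
print(ray(c,[(254,190),(305,193),(304,224),(254,220)],.042))
print(ray(c,[(318,187),(386,187),(386,235),(318,235)],.02)); print(ray(c,[(325,168)],.028))
c,T,s=wrist();print(c["vertical_fov"],c["cx"],c["cy"],c["T_tool_cam"])
E
```

```text
[[0.571 0.272 0.042]
 [0.557 0.088 0.042]
 [0.446 0.093 0.042]
 [0.463 0.272 0.042]]
[[ 0.58   0.042  0.02 ]
 [ 0.576 -0.206  0.02 ]
 [ 0.402 -0.2    0.02 ]
 [ 0.406  0.045  0.02 ]]
[[0.648 0.015 0.028]]
67.11546449698547 317.426225130646 199.58528014745005 [[-0.    -0.966 -0.257  0.07 ]
 [ 1.    -0.001  0.     0.   ]
 [-0.    -0.257  0.966 -0.136]
 [ 0.     0.     0.     1.   ]]
```

step_arm:
  steps:
    - [0.79,-0.78,0,0,0,0.48,-1]
    - [0.79,-0.78,0,0,0,0.48,-1]
    - [0.79,-0.78,0,0,0,0.48,-1]
    - [0.79,-0.78,0,0,0,0.48,-1]
    - [0.79,-0.78,0,0,0,0.48,-1]
    - [0.79,-0.78,0,0,0,0.48,-1]
    - [0.79,-0.78,0,0,0,0.48,-1]
    - [0.79,-0.78,0,0,0,0.48,-1]

```text
time_s: 0.87
position: [0.3651, -0.2737, 0.2476]
tcp_rot: [[1.0, 0.001, 0.0], [0.001, -1.0, 0.0], [0.0, -0.0, -1.0]]
force: [1.2, 0.1, 0.3]
opening: 1.0
grasp_force: 0.0
```

step_arm:
  steps:
    - [0.45,-1,0,0,0,0,-1]
    - [0.45,-1,0,0,0,0,-1]
    - [0.45,-1,0,0,0,0,-1]
    - [0.45,-1,0,0,0,0,-1]
    - [0.45,-1,0,0,0,0,-1]
    - [0.45,-1,0,0,0,0,-1]
    - [0.45,-1,0,0,0,0,-1]
    - [0.45,-1,0,0,0,0,-1]

```text
time_s: 1.53
position: [0.4998, 0.0272, 0.2476]
tcp_rot: [[1.0, 0.003, 0.0], [0.003, -1.0, 0.0], [0.0, -0.0, -1.0]]
force: [0.4, -0.6, 0.2]
opening: 1.004
grasp_force: 0.0
```

step_arm:
  steps:
    - [0,0,0,0,0,0,-1]
    - [0,0,0,0,0,0,-1]

```text
time_s: 1.7
position: [0.4995, 0.0264, 0.2474]
tcp_rot: [[1.0, 0.006, -0.0], [0.006, -1.0, -0.0], [-0.0, 0.0, -1.0]]
force: [0.2, -0.3, 0.1]
opening: 0.999
grasp_force: 0.0
```

Run:
```python
from h import *
c,T,s=wrist();print(s["position"]);im=c["image"][...,::-1].copy();cv2.imwrite("pics/w1.png",im)
np.savez("w1.npz",T=T);E=1
```

```text
[0.49947887 0.02640973 0.24736526]
```

View pics/w1.png

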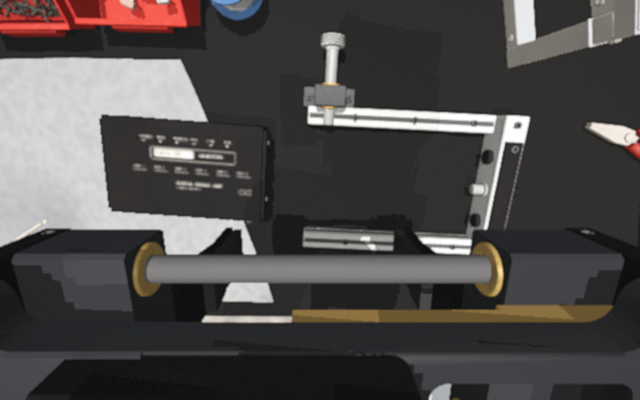

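The wrist view shows the unit's top at corners of about (102,116), (272,128), (268,220) and (108,208). The far rail runs from (308,107) to (528,120), the end block spans columns 470–525, and the knob is at (333,38). The gripper hides the near rail. I'll shift back toward the robot to see it.

step_arm:
  steps:
    - [-0.12,0,0,0,0,0,-1]
    - [-0.23,0,0,0,0,0,-1]
    - [-0.23,0,0,0,0,0,-1]
    - [-0.23,0,0,0,0,0,-1]
    - [-0.23,0,0,0,0,0,-1]

```text
time_s: 2.17
position: [0.4308, 0.0231, 0.248]
tcp_rot: [[1.0, -0.001, 0.002], [-0.001, -1.0, -0.001], [0.002, 0.001, -1.0]]
force: [0.6, -0.4, 0.5]
opening: 1.0
grasp_force: 0.0
```

Run:
```python
from h import *
c,T,s=wrist();print(s["position"],s["tcp_rot"]);im=c["image"][...,::-1].copy();cv2.imwrite("pics/w2.png",im)
import pickle;pickle.dump((c,T),open("w2.pkl","wb"))
g=np.clip(255*(im/255.)**.5,0,255).astype(np.uint8)[0:270,90:540]
cv2.imwrite("pics/w2c.png",cv2.resize(g,None,fx=1.75,fy=1.75,interpolation=cv2.INTER_CUBIC))
```

```text
[0.43080962 0.02305746 0.24799414] [[ 9.99997865e-01 -8.45923339e-04  1.88527499e-03]
 [-8.44762276e-04 -9.99999453e-01 -6.16570342e-04]
 [ 1.88579553e-03  6.14976417e-04 -9.99998033e-01]]
```

View pics/w2c.png

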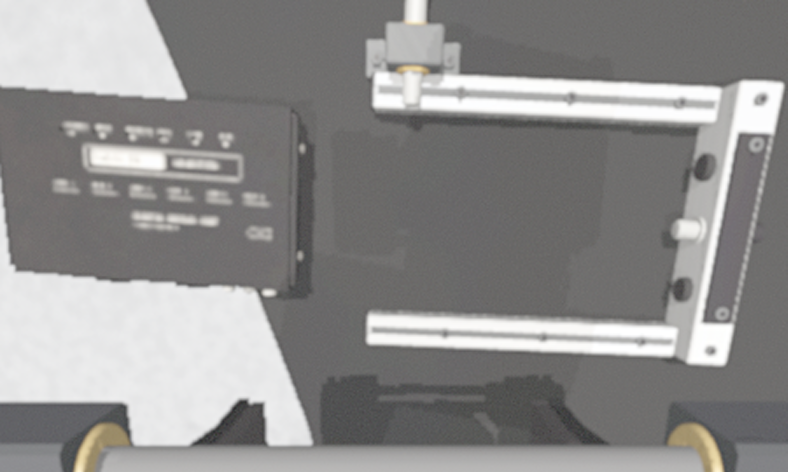

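The crop is clear: both rails with the end block at the right, and the unit at the left with its left half against the light mat. I'll fit the edges at sub-pixel level.

```bash
cat > m.py <<'E'
from h import *
def fit(p):
    p=np.array(p,float);d=[]
    for _ in range(3):
        vx,vy,x,y=cv2.fitLine(p.astype(np.float32),cv2.DIST_HUBER,0,1e-4,1e-4).ravel()
        r=abs((p-[x,y])@[-vy,vx]);p=p[r<max(.8,2*np.median(r))]
    return p
def cross(prof,rising,lvl,first=True):
    a=prof.astype(float)
    k=np.where((a[:-1]<lvl)&(a[1:]>=lvl) if rising else (a[:-1]>=lvl)&(a[1:]<lvl))[0]
    if len(k)==0:return None
    k=k[0] if first else k[-1]
    return k+(lvl-a[k])/(a[k+1]-a[k])
def vert(g,cols,r0,r1,rising,lvl,first):
    o=[(c,r0+v) for c in cols if (v:=cross(g[r0:r1,c],rising,lvl,first)) is not None];return fit(o)
def horz(g,rows,c0,c1,rising,lvl,first):
    o=[(c0+v,r) for r in rows if (v:=cross(g[r,c0:c1],rising,lvl,first)) is not None];return fit(o)
def line(P):
    vx,vy,x,y=cv2.fitLine(P[:,:2].astype(np.float32),cv2.DIST_L2,0,1e-5,1e-5).ravel()
    return np.array([x,y]),np.array([vx,vy])
E
python3 - <<'E'
from m import *;import pickle
np.set_printoptions(precision=4,suppress=True)
c,T=pickle.load(open("w2.pkl","rb"));g=c["image"].min(2)
def show(n,p,z):
    P=ray(c,p,z,T);q,d=line(P);d=d*(-np.sign(d[1]) if abs(d[1])>.5 else 1)
    print(n,len(p),q,d,"ang from -Y deg",np.degrees(np.arctan2(d[0],-d[1])));return q,d
a=show("far outer",vert(g,range(370,490),30,60,True,130,True),.02)
b=show("near outer",vert(g,range(310,470),180,215,False,130,False),.02)
show("far inner",vert(g,range(330,490),45,75,False,130,False),.02)
show("near inner",vert(g,range(310,470),165,195,True,130,True),.02)
e=show("block outer",horz(g,range(60,200),500,560,False,130,False),.045)
show("far mouth",horz(g,range(46,58),290,320,True,130,True),.02)
show("near mouth",horz(g,range(181,194),290,320,True,130,True),.02)
print("gap outer", abs((b[0]-a[0])@[a[1][1],-a[1][0]]))
show("u upper",vert(g,range(92,185),30,75,False,110,True),.042)
show("u lower",vert(g,range(105,225),140,185,True,110,True),.042)
show("u left",horz(g,range(58,148),70,125,False,110,True),.042)
E
```

```text
far outer 120 [ 0.5796 -0.1011] [-0.0419 -0.9991] ang from -Y deg -2.4034386
near outer 160 [ 0.4045 -0.0677] [-0.0449 -0.999 ] ang from -Y deg -2.572028
far inner 160 [ 0.5592 -0.0808] [-0.0451 -0.999 ] ang from -Y deg -2.5861118
near inner 160 [ 0.4269 -0.0663] [-0.0429 -0.9991] ang from -Y deg -2.4565296
block outer 42 [ 0.4857 -0.1863] [0.9867 0.1626] ang from -Y deg 99.357735
far mouth 12 [0.5742 0.0384] [ 0.9979 -0.0651] ang from -Y deg 86.26821
near mouth 13 [0.4211 0.0448] [ 0.9992 -0.0412] ang from -Y deg 87.639595
gap outer 0.1763852
u upper 93 [0.5689 0.2085] [-0.0697 -0.9976] ang from -Y deg -3.9942646
u lower 81 [0.4587 0.202 ] [-0.0737 -0.9973] ang from -Y deg -4.224032
u left 90 [0.519 0.268] [ 0.9976 -0.07  ] ang from -Y deg 85.98886
```

step_arm:
  steps:
    - [0.52,-0.51,0,0,0,0.054,-1]
    - [0.52,-0.51,0,0,0,0.054,-1]
    - [0.52,-0.51,0,0,0,0.054,-1]
    - [0.52,-0.51,0,0,0,0.054,-1]
    - [0.52,-0.51,0,0,0,0.054,-1]
    - [0.52,-0.51,0,0,0,0.054,-1]
    - [0.52,-0.51,0.25,0,0,0.054,-1]
    - [0.52,-0.51,0.25,0,0,0.054,-1]

```text
time_s: 2.88
position: [0.5891, 0.1784, 0.1725]
tcp_rot: [[0.999, -0.04, 0.006], [-0.04, -0.999, 0.0], [0.006, -0.001, -1.0]]
force: [-1.1, -0.6, -1.2]
opening: 0.999
grasp_force: 0.0
```

```bash
cat >> h.py <<'E'
O=np.array([.4921,-.082]);BX=np.array([-.0433,-.9991]);BY=np.array([.9991,-.0433])
def bay(p):
    d=np.asarray(p)[...,:2]-O;return np.c_[d@BX,d@BY] if d.ndim>1 else np.array([d@BX,d@BY])
def plan(bx,by,z,yaw_b=0):
    """shift/turn (normalised) of the tool to bay point bx,by, height z; yaw_b: tool x angle from bay y, deg"""
    s=read_state();R=s["tcp_rot"];p=s["position"]
    tgt=np.r_[O+bx*BX+by*BY,z];a=np.radians(-2.48+yaw_b);x=np.array([np.cos(a),np.sin(a),0]);Z=np.array([0,0,-1.])
    Rt=np.c_[x,np.cross(Z,x),Z];rv=cv2.Rodrigues(R.T@Rt)[0].ravel()
    print("t",round(s["time_s"],2),"bay now",np.round(np.r_[bay(p),p[2]]*1000,1),"shift",np.round(R.T@(tgt-p)/.3,4),"turn",np.round(np.degrees(rv)/45,4),"F",np.round(s["force"],1))
E
python3 - <<'E'
from h import *
plan(-.262,.0835,.037)
c,T,s=wrist();im=c["image"][...,::-1];cv2.imwrite("pics/w3.png",cv2.convertScaleAbs(np.clip(255*(im/255.)**.6,0,255)))
E
```

```text
t 2.88 bay now [-264.4   85.6  172.5] shift [-0.0098  0.0081  0.4518] turn [-0.0008 -0.0076  0.0048] F [-1.1 -0.6 -1.2]
```

View pics/w3.png

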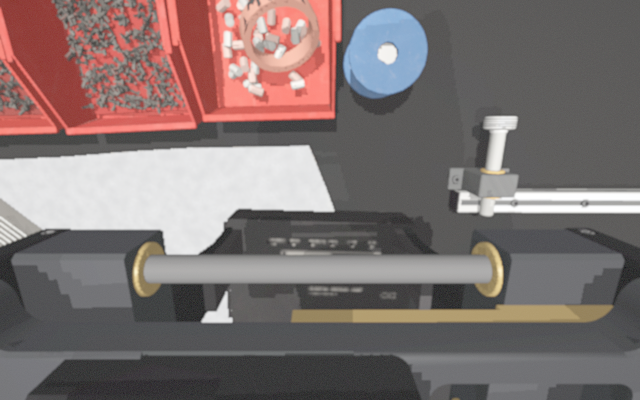

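The bins' front edge is directly below the camera at X≈0.659, so the gripper body clears it. The fingers are behind the unit's back face, so I'll descend.

step_arm:
  steps:
    - [0,0,0.13,0,0,0,-1]
    - [0,0,0.26,0,0,0,-1]
    - [0,0,0.35,0,0,0,-1]
    - [0,0,0.43,0,0,0,-1]
    - [0,0,0.45,0,0,0,-1]
    - [0,0,0.45,0,0,0,-1]
    - [0,0,0.45,0,0,0,-1]

```text
time_s: 3.52
position: [0.5872, 0.1775, 0.0385]
tcp_rot: [[0.999, -0.041, 0.001], [-0.041, -0.999, 0.0], [0.001, -0.0, -1.0]]
force: [0.2, -0.4, 0.5]
opening: 1.001
grasp_force: 0.0
```

```bash
python3 -c "
from h import *
plan(-.262,.0685,.037)"
```

```text
t 3.52 bay now [-263.4   83.7   38.5] shift [-0.0508  0.0044  0.0048] turn [-0.0002 -0.0019  0.0027] F [ 0.2 -0.4  0.5]
```

step_arm:
  steps:
    - [-0.01,0,0,0,0,0.002,-1]
    - [-0.02,0,0,0,0,0.002,-1]
    - [-0.025,0,0,0,0,0.002,-1]
    - [-0.03,0,0,0,0,0.002,-1]

```text
time_s: 3.85
position: [0.5794, 0.1785, 0.0395]
tcp_rot: [[0.999, -0.043, 0.007], [-0.043, -0.999, 0.001], [0.007, -0.001, -1.0]]
force: [3.5, -0.1, 1.6]
opening: 0.999
grasp_force: 1.8
```

step_arm:
  steps:
    - [-0.005,0,0,0,0,0,-1]
    - [-0.008,0,0,0,0,0,-1]
    - [-0.01,0,0,0,0,0,-1]

```text
time_s: 4.1
position: [0.5755, 0.1786, 0.0385]
tcp_rot: [[0.999, -0.042, 0.004], [-0.042, -0.999, 0.001], [0.004, -0.001, -1.0]]
force: [4.0, 0.4, 3.0]
opening: 0.999
grasp_force: 2.3
```

step_arm:
  steps:
    - [-0.003,0,0,0,0,0,-1]
    - [-0.006,0,0,0,0,0,-1]
    - [-0.01,0,0,0,0,0,-1]

```text
time_s: 4.35
position: [0.572, 0.1783, 0.0379]
tcp_rot: [[0.999, -0.041, 0.002], [-0.041, -0.999, -0.0], [0.002, 0.0, -1.0]]
force: [5.7, 0.1, 3.9]
opening: 0.996
grasp_force: 2.5
```

```bash
python3 -c "
from h import *
plan(-.262,.0685,.037)"
```

```text
t 4.35 bay now [-263.5   68.5   37.9] shift [-0.0001  0.005   0.0029] turn [ 0.0002 -0.0028  0.0023] F [5.7 0.1 3.9]
```

step_arm:
  steps:
    - [0.03,0,0,0,0,0,-1]
    - [0.06,0,0,0,0,0,-1]
    - [0.06,0,-0.1,0,0,0,-1]
    - [0.06,0,-0.24,0,0,0,-1]
    - [0.06,0,-0.38,0,0,0,-1]
    - [0.06,0,-0.52,0,0,0,-1]
    - [-0.05,0.05,-0.6,0,0,0,-1]
    - [-0.12,0.1,-0.7,0,0,0,-1]

```text
time_s: 5.02
position: [0.5315, 0.15, 0.2473]
tcp_rot: [[0.999, -0.041, -0.006], [-0.041, -0.999, -0.0], [-0.006, 0.001, -1.0]]
force: [-1.2, -1.2, 0.7]
opening: 1.0
grasp_force: 0.0
```

step_arm:
  steps:
    - [-0.12,0.06,0,0,0,0,-1]
    - [-0.25,0.13,0,0,0,0,-1]
    - [-0.33,0.15,0,0,0,0,-1]
    - [-0.36,0.15,0,0,0,0,-1]
    - [-0.36,0.15,0,0,0,0,-1]
    - [-0.36,0.15,0,0,0,0,-1]
    - [-0.36,0.15,0,0,0,0,-1]

```text
time_s: 5.6
position: [0.4262, 0.1098, 0.2475]
tcp_rot: [[0.999, -0.042, 0.001], [-0.042, -0.999, 0.0], [0.001, -0.0, -1.0]]
force: [-0.1, 0.5, 0.2]
opening: 0.999
grasp_force: 0.0
```

Run:
```python
from m import *;import pickle
np.set_printoptions(precision=4,suppress=True)
c,T,s=wrist();print(s["time_s"],s["position"],s["tcp_rot"][:,0]);pickle.dump((c,T),open("w4.pkl","wb"))
im=c["image"][...,::-1];G=np.clip(255*(im/255.)**.5,0,255).astype(np.uint8)
cv2.imwrite("pics/w4.png",cv2.resize(G[0:260,140:600],None,fx=1.7,fy=1.7,interpolation=cv2.INTER_CUBIC))
```

```text
5.6 [0.4262 0.1098 0.2475] [ 0.9991 -0.0419  0.0015]
```

View pics/w4.png

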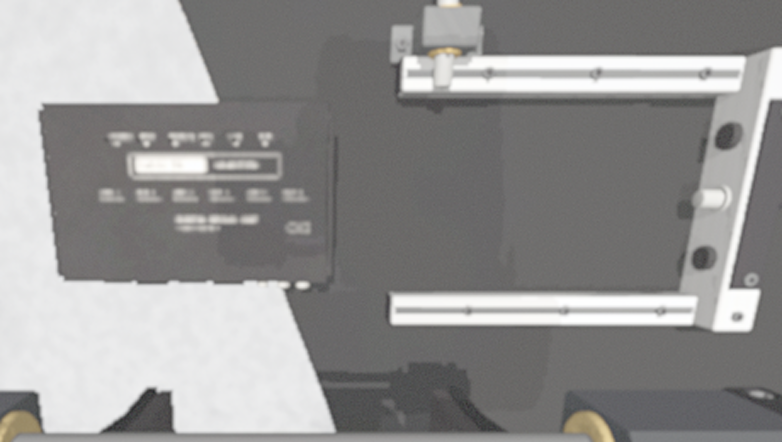

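The unit now looks parallel to the rails, with its corners at crop (42,105), (335,100), (325,285) and (62,278). I'll measure it in the bay frame, and re-measure the rails from this view as well.

Run:
```python
from m import *;import pickle
np.set_printoptions(precision=1,suppress=True)
c,T=pickle.load(open("w4.pkl","rb"));g=c["image"].min(2)
def show(n,p,z):
    P=ray(c,p,z,T);B=bay(P)*1000;q,d=line(B)
    print(n,len(p),q,"slope deg",round(float(np.degrees(np.arctan2(d[1],d[0]))),2))
show("far outer",vert(g,range(430,560),22,48,True,130,True),.02)
show("near outer",vert(g,range(375,545),175,205,False,130,False),.02)
show("far mouth",horz(g,range(38,50),360,390,True,130,True),.02)
show("near mouth",horz(g,range(175,188),355,385,True,130,True),.02)
show("u upper",vert(g,range(170,258),45,80,False,110,True),.042)
show("u lower",vert(g,range(182,270),148,180,True,110,True),.042)
show("u left",horz(g,range(68,155),150,190,False,110,True),.042)
g2=c["image"].astype(int).sum(2)
print(g2[90:140,325:345].mean(0).astype(int))
```

```text
far outer 130 [ 4.  88.1] slope deg 0.01
near outer 170 [-12.6 -88.3] slope deg -0.08
far mouth 12 [-124.2   77.1] slope deg 89.74
near mouth 13 [-124.3  -76.4] slope deg 89.76
u upper 88 [-296.9   55.8] slope deg 0.05
u lower 65 [-296.7  -54. ] slope deg -0.79
u left 87 [-350.9    4.7] slope deg -89.83
[133 133 134 133 134 132 123 116 132 138 121  93  91 114 129 133 131 131
 133 132]
```

step_arm:
  steps:
    - [0.1,-0.12,0,0,0,-0.15,-0.3]
    - [0.25,-0.25,0,0,0,-0.3,-0.3]
    - [0.25,-0.38,0,0,0,-0.45,-0.3]
    - [0.25,-0.5,0,0,0,-0.6,-0.3]
    - [0.25,-0.6,0,0,0,-0.75,-0.3]
    - [0.25,-0.655,0,0,0,-0.9,-0.3]
    - [0.25,-0.655,0,0,0,-1,-0.3]
    - [0.25,-0.655,0,0,0,-1,-0.3]

```text
time_s: 6.32
position: [0.5081, 0.305, 0.2464]
tcp_rot: [[0.733, 0.68, -0.0], [0.68, -0.733, -0.0], [-0.0, -0.0, -1.0]]
force: [0.0, -0.3, -0.0]
opening: 0.655
grasp_force: 0.0
```

step_arm:
  steps:
    - [0,0,0.0,0,0,-0.15,-0.3]
    - [0,0,0.0,0,0,-0.3,-0.3]
    - [0,0,0,0,0,-0.45,-0.3]
    - [0,0,0,0,0,-0.6,-0.3]
    - [0,0,0,0,0,-0.75,-0.3]
    - [0,0,0,0,0,-0.9,-0.3]
    - [0,0,0,0,0,-1,-0.3]
    - [0,0,0,0,0,-1,-0.3]

```text
time_s: 6.98
position: [0.508, 0.3024, 0.247]
tcp_rot: [[0.044, 0.999, -0.0], [0.999, -0.044, -0.0], [-0.0, -0.0, -1.0]]
force: [-0.1, -0.5, 0.3]
opening: 0.654
grasp_force: 0.0
```

```bash
python3 -c "
from h import *
plan(-.388,0,.037,90)"
```

```text
t 6.98 bay now [-384.7   -0.7  247. ] shift [0.0112 0.0027 0.7   ] turn [-0.0004  0.0004 -0.0006] F [-0.1 -0.5  0.3]
```

step_arm:
  steps:
    - [0.011,0.003,0.13,0,0,0,-0.3]
    - [0.011,0.003,0.26,0,0,0,-0.3]
    - [0.011,0.003,0.4,0,0,0,-0.3]
    - [0.011,0.003,0.53,0,0,0,-0.3]
    - [0.011,0.003,0.62,0,0,0,-0.3]
    - [0.011,0.003,0.68,0,0,0,-0.3]
    - [0.011,0.003,0.7,0,0,0,-0.3]
    - [0.011,0.003,0.7,0,0,0,-0.3]

```text
time_s: 7.65
position: [0.5078, 0.3054, 0.0354]
tcp_rot: [[0.045, 0.999, -0.003], [0.999, -0.045, -0.001], [-0.001, -0.003, -1.0]]
force: [-0.0, 1.1, 0.2]
opening: 0.65
grasp_force: 0.0
```

step_arm:
  steps:
    - [-0.015,0,0,0,0,0,-0.3]
    - [-0.03,0,0,0,0,0,-0.3]
    - [-0.045,0,0,0,0,0,-0.3]
    - [-0.06,0,0,0,0,0,-0.3]
    - [-0.07,0,0,0,0,0,-0.3]
    - [-0.08,0,0,0,0,0,-0.3]
    - [-0.09,0,0,0,0,0,-0.3]
    - [-0.1,0,0,0,0,0,-0.3]

```text
time_s: 8.32
position: [0.5077, 0.2766, 0.038]
tcp_rot: [[0.043, 0.999, 0.002], [0.999, -0.043, 0.002], [0.002, 0.002, -1.0]]
force: [0.3, 4.8, 1.7]
opening: 0.65
grasp_force: 2.0
```

```bash
python3 -c "
from h import *
plan(-.29,0,.037,90)"
```

```text
t 8.32 bay now [-3.59e+02  1.00e-01  3.80e+01] shift [-2.298e-01 -2.000e-04  2.800e-03] turn [ 0.0022 -0.0024 -0.0001] F [0.3 4.8 1.7]
```

step_arm:
  steps:
    - [-0.016,0,0,0,0,0,-0.3]
    - [-0.032,0,0,0,0,0,-0.3]
    - [-0.048,0,0,0,0,0,-0.3]
    - [-0.064,0,0,0,0,0,-0.3]
    - [-0.08,0,0,0,0,0,-0.3]
    - [-0.096,0,0,0,0,0,-0.3]
    - [-0.112,0,0,0,0,0,-0.3]
    - [-0.112,0,0,0,0,0,-0.3]

```text
time_s: 8.98
position: [0.506, 0.2416, 0.0376]
tcp_rot: [[0.042, 0.999, 0.001], [0.999, -0.042, -0.0], [-0.0, 0.001, -1.0]]
force: [0.1, 0.7, 0.3]
opening: 0.652
grasp_force: 0.7
```

Run:
```python
from h import *
plan(-.29,0,.037,90)
c,T,s=wrist();im=c["image"][...,::-1];a=cv2.resize(np.clip(255*(im/255.)**.5,0,255).astype(np.uint8),(400,250))
c=capture("top");im=c["image"][...,::-1];b=np.clip(255*(im/255.)**.5,0,255).astype(np.uint8)[170:250,260:400]
b=cv2.resize(b,None,fx=5,fy=5,interpolation=cv2.INTER_CUBIC);o=np.zeros((600,800,3),np.uint8);o[:400,:700]=b;o[400:,:320]=cv2.resize(a,(320,200));cv2.imwrite("pics/v5.png",o)
```

```text
t 8.98 bay now [-3.239e+02 -1.000e-01  3.760e+01] shift [-0.1131  0.0002  0.0021] turn [0.0009 0.0004 0.0012] F [0.1 0.7 0.3]
```

View pics/v5.png

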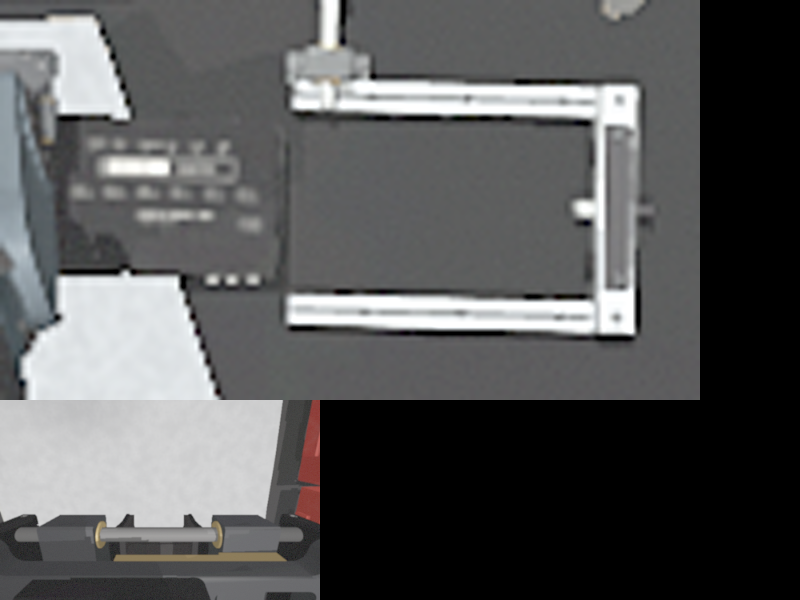

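The top view (5x crop) shows the unit centred at the mouth: its edges are at crop rows 120 and 288, and the rails' inner faces at 115 and 295. I'll check the angle and lateral position from its printed label, against the earlier wrist view.

```bash
cat > lab.py <<'E'
from m import *
def band(c,T,x0,x1,y0,y1,n=""):
    """resample unit-top patch (bay mm) to 1 mm grid, weighted line of bright ink"""
    xs=np.arange(x0,x1,1.);ys=np.arange(y0,y1,.5);X,Y=np.meshgrid(xs,ys)
    W=np.c_[O+(X.ravel()/1e3)[:,None]*BX+(Y.ravel()/1e3)[:,None]*BY,np.full(X.size,.042),np.ones(X.size)]
    Ti=np.linalg.inv(c["world_from_camera"] if T is None else T);C=W@Ti.T
    f=200/np.tan(np.radians(c["vertical_fov"]/2))
    m=(f*C[:,:2]/C[:,2:3]+[c["cx"],c["cy"]]).astype(np.float32).reshape(X.shape+(2,))
    g=cv2.remap(c["image"].min(2).astype(np.float32),m[...,0],m[...,1],cv2.INTER_LINEAR)
    return xs,ys,g
def label(xs,ys,g):
    k=(g>.6*g.max()).astype(np.uint8);n,l,st,ce=cv2.connectedComponentsWithStats(k);i=1+st[1:,4].argmax()
    w=np.where(cv2.dilate((l==i).astype(np.uint8),np.ones((9,5)))>0,np.clip(g-60,0,None),0)
    X,Y=np.meshgrid(xs,ys);cx=(w*X).sum()/w.sum();cy=(w*Y).sum()/w.sum()
    col=[((w[:,j]*ys).sum()/w[:,j].sum()) for j in range(len(xs)) if w[:,j].sum()>.5*w.sum(0).max()]
    s=np.polyfit(range(len(col)),col,1)[0]
    return round(cx,1),round(cy,1),"slope",round(float(np.degrees(s)),2),len(col)
E
python3 - <<'E'
from lab import *;import pickle
c,T=pickle.load(open("w4.pkl","rb"));print(label(*band(c,T,-340,-190,-40,50)))
c=capture("top");print(label(*band(c,None,-300,-160,-40,50)))
for n,a in(("w4",band(*pickle.load(open("w4.pkl","rb")),-330,-200,-50,50)),("top",band(c,None,-290,-160,-50,50))):
    xs,ys,g=a;print(n,[round(float((ys[:,None]*np.clip(g-70,0,None)*((ys>y0)&(ys<y1))[:,None])[:,q].sum()/np.clip(g-70,0,None)[(ys>y0)&(ys<y1)][:,q].sum()),2) for y0,y1 in((22,50),) for q in(xs<xs[0]+65,xs>=xs[0]+65)])
E
```

```text
(np.float64(-271.4), np.float64(20.4), 'slope', -0.13, 45)
(np.float64(-235.7), np.float64(20.0), 'slope', 0.35, 43)
w4 [28.32, 28.82]
top [24.67, 24.99]
```

The label moved only 0.4 mm laterally and the slope is within 0.4°, so the unit is centred. I'll continue down the lane.

step_arm:
  steps:
    - [-0.02,0,0,0,0,0.001,-0.3]
    - [-0.04,0,0,0,0,0.001,-0.3]
    - [-0.06,0,0,0,0,0.001,-0.3]
    - [-0.08,0,0,0,0,0.001,-0.3]
    - [-0.1,0,0,0,0,0.001,-0.3]
    - [-0.12,0,0,0,0,0.001,-0.3]
    - [-0.14,0,0,0,0,0.001,-0.3]
    - [-0.16,0,0,0,0,0.001,-0.3]

```text
time_s: 9.8
position: [0.5035, 0.1938, 0.0374]
tcp_rot: [[0.043, 0.999, -0.0], [0.999, -0.043, -0.0], [-0.0, -0.0, -1.0]]
force: [0.8, 1.8, -1.2]
opening: 0.654
grasp_force: 1.1
```

Run:
```python
from lab import *
plan(-.22,0,.037,90)
x=read_state()["position"];b=bay(x)[0]*1000
c=capture("top");print(label(*band(c,None,b+24,b+164,-40,50)))
```

```text
t 9.8 bay now [-276.    -0.6   37.4] shift [-0.1867  0.0018  0.0012] turn [-0.0004  0.0001  0.0002] F [ 0.8  1.8 -1.2]
(np.float64(-187.8), np.float64(20.6), 'slope', -0.1, 43)
```

step_arm:
  steps:
    - [-0.022,0.001,0,0,0,0,-0.3]
    - [-0.044,0.001,0,0,0,0,-0.3]
    - [-0.066,0.001,0,0,0,0,-0.3]
    - [-0.088,0.001,0,0,0,0,-0.3]
    - [-0.11,0.001,0,0,0,0,-0.3]
    - [-0.132,0.001,0,0,0,0,-0.3]
    - [-0.154,0.001,0,0,0,0,-0.3]
    - [-0.176,0.001,0,0,0,0,-0.3]

```text
time_s: 10.52
position: [0.5016, 0.1411, 0.0375]
tcp_rot: [[0.043, 0.999, 0.0], [0.999, -0.043, 0.0], [0.0, 0.0, -1.0]]
force: [-0.6, 2.4, -1.1]
opening: 0.652
grasp_force: 1.3
```

Run:
```python
from lab import *
plan(-.15,0,.037,90)
x=read_state()["position"];b=bay(x)[0]*1000
c=capture("top");print(label(*band(c,None,b+24,b+164,-40,50)))
```

```text
t 10.52 bay now [-2.233e+02 -1.000e-01  3.750e+01] shift [-0.2444  0.0004  0.0015] turn [ 0.0001 -0.      0.0003] F [-0.6  2.4 -1.1]
(np.float64(-134.7), np.float64(21.0), 'slope', -0.86, 43)
```

step_arm:
  steps:
    - [-0.022,0,0,0,0,0,-0.3]
    - [-0.044,0,0,0,0,0,-0.3]
    - [-0.066,0,0,0,0,0,-0.3]
    - [-0.088,0,0,0,0,0,-0.3]
    - [-0.11,0,0,0,0,0,-0.3]
    - [-0.132,0,0,0,0,0,-0.3]
    - [-0.154,0,0,0,0,0,-0.3]
    - [-0.176,0,0,0,0,0,-0.3]

```text
time_s: 11.23
position: [0.4993, 0.0884, 0.0375]
tcp_rot: [[0.043, 0.999, -0.0], [0.999, -0.043, 0.0], [0.0, -0.0, -1.0]]
force: [0.1, 2.9, 0.5]
opening: 0.649
grasp_force: 1.7
```

Run:
```python
from lab import *
plan(-.11,0,.037,90)
x=read_state()["position"];b=bay(x)[0]*1000
c=capture("top");print(label(*band(c,None,b+24,b+164,-40,50)))
im=c["image"][...,::-1];g=np.clip(255*(im/255.)**.5,0,255).astype(np.uint8)[165:245,280:400]
cv2.imwrite("pics/v6.png",cv2.resize(g,None,fx=6.5,fy=6.5,interpolation=cv2.INTER_CUBIC))
```

```text
t 11.23 bay now [-170.5   -0.2   37.5] shift [-0.2018  0.0005  0.0015] turn [-0.0001 -0.0001  0.0003] F [0.1 2.9 0.5]
(np.float64(-82.5), np.float64(20.7), 'slope', 0.27, 44)
```

View pics/v6.png

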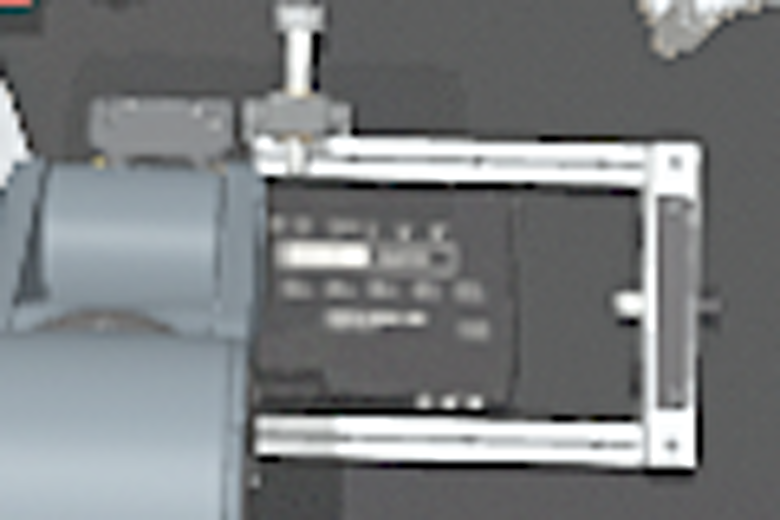

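The unit is inside the lane with clear gaps to both rails (dark strips at rows 185 and 408). About 72 mm remain.

step_arm:
  steps:
    - [-0.022,0,0,0,0,0,-0.3]
    - [-0.044,0,0,0,0,0,-0.3]
    - [-0.066,0,0,0,0,0,-0.3]
    - [-0.088,0,0,0,0,0,-0.3]
    - [-0.11,0,0,0,0,0,-0.3]
    - [-0.132,0,0,0,0,0,-0.3]
    - [-0.154,0,0,0,0,0,-0.3]
    - [-0.176,0,0,0,0,0,-0.3]

```text
time_s: 11.95
position: [0.497, 0.0356, 0.0374]
tcp_rot: [[0.043, 0.999, -0.0], [0.999, -0.043, 0.0], [0.0, -0.0, -1.0]]
force: [-0.4, 3.8, 0.8]
opening: 0.648
grasp_force: 1.7
```

step_arm:
  steps:
    - [-0.01,0,0,0,0,0,-0.3]
    - [-0.02,0,0,0,0,0,-0.3]
    - [-0.025,0,0,0,0,0,-0.3]
    - [-0.03,0,0,0,0,0,-0.3]

```text
time_s: 12.28
position: [0.4966, 0.0272, 0.0374]
tcp_rot: [[0.043, 0.999, -0.0], [0.999, -0.043, 0.0], [0.0, -0.0, -1.0]]
force: [0.5, 3.6, 0.4]
opening: 0.65
grasp_force: 1.8
```

Run:
```python
from lab import *
plan(-.0985,0,.037,90)
```

```text
t 12.28 bay now [-109.3   -0.2   37.4] shift [-0.036   0.0007  0.0014] turn [-0.0003 -0.0001  0.0003] F [0.5 3.6 0.4]
```

Next come small steps until the force rises at the buffers.

step_arm:
  steps:
    - [-0.007,0,0,0,0,0,-0.3]
    - [-0.014,0,0,0,0,0,-0.3]
    - [-0.02,0,0,0,0,0,-0.3]
    - [-0.027,0,0,0,0,0,-0.3]

```text
time_s: 12.62
position: [0.4963, 0.0192, 0.0374]
tcp_rot: [[0.043, 0.999, -0.0], [0.999, -0.043, 0.0], [0.0, -0.0, -1.0]]
force: [0.8, 3.8, 0.8]
opening: 0.649
grasp_force: 2.1
```

step_arm:
  steps:
    - [-0.003,0,0,0,0,0,-0.3]
    - [-0.006,0,0,0,0,0,-0.3]
    - [-0.008,0,0,0,0,0,-0.3]

```text
time_s: 12.87
position: [0.4962, 0.0169, 0.0374]
tcp_rot: [[0.043, 0.999, -0.0], [0.999, -0.043, 0.0], [0.0, -0.0, -1.0]]
force: [0.8, 8.3, 0.7]
opening: 0.646
grasp_force: 3.9
```

Run:
```python
from lab import *
plan(-.0985,0,.037,90)
```

```text
t 12.87 bay now [-99.   -0.2  37.4] shift [-0.0015  0.0007  0.0013] turn [-0.0003 -0.0004  0.0001] F [0.8 8.3 0.7]
```

step_arm:
  steps:
    - [-0.003,0,0,0,0,0,-0.3]
    - [-0.005,0,0,0,0,0,-0.3]
    - [-0.005,0,0,0,0,0,-0.3]

```text
time_s: 13.12
position: [0.4962, 0.0168, 0.0374]
tcp_rot: [[0.044, 0.999, 0.0], [0.999, -0.044, 0.002], [0.002, 0.0, -1.0]]
force: [2.3, 11.9, 1.3]
opening: 0.653
grasp_force: 6.0
```

Firmly on the buffers: 12 N with no further motion. I'll back off, lift, and turn for the knob.

step_arm:
  steps:
    - [0.02,0,0,0,0,0,-0.3]
    - [0.05,0,0,0,0,0,-0.3]
    - [0.08,0,0,0,0,0,-0.3]
    - [0.08,0,-0.1,0,0,0,-0.3]
    - [0.08,0,-0.22,0,0,0,-0.3]
    - [0.08,0,-0.35,0,0,0,-0.3]
    - [0.08,0,-0.48,0,0,0,-0.3]
    - [0.08,0,-0.6,0,0,0,-0.3]

```text
time_s: 13.78
position: [0.497, 0.0395, 0.2195]
tcp_rot: [[0.042, 0.999, 0.0], [0.999, -0.042, -0.001], [-0.001, 0.0, -1.0]]
force: [0.4, -0.7, -0.1]
opening: 0.65
grasp_force: 0.0
```

step_arm:
  steps:
    - [0,0,0,0,0,0.15,1]
    - [0,0,0,0,0,0.3,1]
    - [0,0,0,0,0,0.45,1]
    - [0,0,0,0,0,0.6,1]
    - [0,0,0,0,0,0.75,1]
    - [0,0,0,0,0,0.9,1]
    - [0,0,0,0,0,1,1]
    - [0,0,0,0,0,1,1]

```text
time_s: 14.45
position: [0.497, 0.0395, 0.2173]
tcp_rot: [[0.737, 0.676, -0.0], [0.676, -0.737, -0.001], [-0.001, 0.0, -1.0]]
force: [0.4, -0.1, 1.0]
opening: 0.129
grasp_force: 0.0
```

step_arm:
  steps:
    - [0,0,0,0,0,0.15,1]
    - [0,0,0,0,0,0.3,1]
    - [0,0,0,0,0,0.45,1]
    - [0,0,0,0,0,0.6,1]
    - [0,0,0,0,0,0.75,1]
    - [0,0,0,0,0,0.9,1]
    - [0,0,0,0,0,1,1]
    - [0,0,0,0,0,1,1]

```text
time_s: 15.12
position: [0.4971, 0.0394, 0.2173]
tcp_rot: [[0.999, -0.042, -0.0], [-0.042, -0.999, -0.0], [-0.0, 0.0, -1.0]]
force: [0.1, -0.7, -1.0]
opening: 0.008
grasp_force: 0.0
```

Run:
```python
from lab import *
plan(-.101,.195,.2,0)
c,T,s=wrist();im=c["image"][...,::-1];G=np.clip(255*(im/255.)**.6,0,255).astype(np.uint8);cv2.imwrite("pics/w7.png",G)
import pickle;pickle.dump((c,T),open("w7.pkl","wb"))
```

```text
t 15.12 bay now [-121.5   -0.3  217.3] shift [0.6508 0.0691 0.0576] turn [0.0005 0.0003 0.0017] F [ 0.1 -0.7 -1. ]
```

View pics/w7.png

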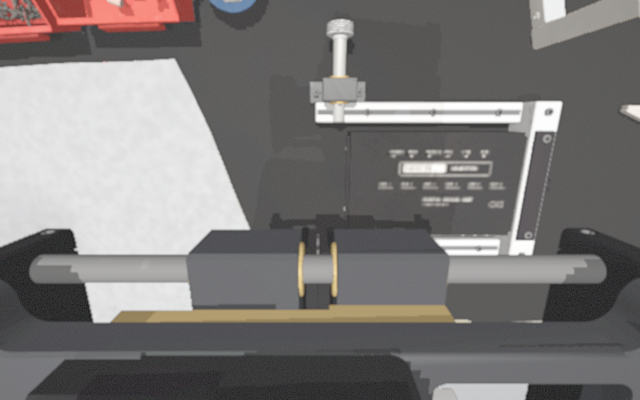

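The unit sits against the end block (its end is at column ~525), clear of the far rail. The knob's outer face is at about (341,20). I'll check the knob's position in the bay frame.

Run:
```python
from lab import *;import pickle
np.set_printoptions(precision=1,suppress=True)
c,T=pickle.load(open("w7.pkl","rb"))
print(bay(ray(c,[(340.5,20),(340.5,40)],.028,T))*1000, bay(ray(c,[(340.5,19)],.041,T))*1000)
print(label(*band(c,T,-60,60,-40,50)), "expected label y 20.4; x", -271.4+261.9)
```

```text
[[-98.9 162.7]
 [-98.5 145.2]] [[-99.8 159.8]]
(np.float64(-9.2), np.float64(21.9), 'slope', -0.13, 45) expected label y 20.4; x -9.5
```

step_arm:
  steps:
    - [0.13,0.07,0,0,0,0,1]
    - [0.26,0.07,0,0,0,0,1]
    - [0.39,0.07,0,0,0,0,1]
    - [0.5,0.07,0,0,0,0,1]
    - [0.6,0.07,0,0,0,0,1]
    - [0.65,0.07,0,0,0,0,1]
    - [0.65,0.07,0,0,0,0,1]
    - [0.65,0.07,0,0,0,0,1]

```text
time_s: 15.83
position: [0.6909, 0.01, 0.2165]
tcp_rot: [[0.999, -0.041, -0.002], [-0.041, -0.999, 0.0], [-0.002, 0.0, -1.0]]
force: [-1.0, 0.9, -0.9]
opening: 0.008
grasp_force: 0.0
```

```bash
python3 -c "
from h import *
plan(-.101,.190,.042,0)"
```

```text
t 15.83 bay now [-100.5  194.7  216.5] shift [-0.0144 -0.0016  0.5817] turn [0.0001 0.0023 0.0035] F [-1.   0.9 -0.9]
```

step_arm:
  steps:
    - [0,0,0.12,0,0,0,1]
    - [0,0,0.25,0,0,0,1]
    - [0,0,0.37,0,0,0,1]
    - [0,0,0.48,0,0,0,1]
    - [0,0,0.55,0,0,0,1]
    - [0,0,0.58,0,0,0,1]
    - [0,0,0.58,0,0,0,1]

```text
time_s: 16.42
position: [0.6881, 0.0104, 0.041]
tcp_rot: [[0.999, -0.042, -0.007], [-0.042, -0.999, 0.001], [-0.007, -0.001, -1.0]]
force: [0.1, 0.9, -0.0]
opening: 0.007
grasp_force: 0.0
```

step_arm:
  steps:
    - [-0.025,0,0,0,0,0.003,1]
    - [-0.05,0,0,0,0,0.003,1]
    - [-0.065,0,0,0,0,0.003,1]
    - [-0.08,0,0,0,0,0.003,1]
    - [-0.095,0,0,0,0,0.003,1]
    - [-0.11,0,0,0,0,0.003,1]
    - [-0.125,0,0,0,0,0.003,1]
    - [-0.14,0,0,0,0,0.003,1]

```text
time_s: 17.08
position: [0.6497, 0.0116, 0.0441]
tcp_rot: [[0.999, -0.045, 0.002], [-0.045, -0.999, -0.0], [0.002, 0.0, -1.0]]
force: [1.8, 0.5, 0.6]
opening: 0.003
grasp_force: 0.9
```

```bash
python3 -c "
from h import *
plan(-.101,.1355,.042,0)"
```

```text
t 17.08 bay now [-100.3  153.4   44.1] shift [-0.0596 -0.0023  0.0068] turn [ 0.0004 -0.0028 -0.0025] F [1.8 0.5 0.6]
```

Pushing the knob at about 1.8 N, with 18 mm left.

step_arm:
  steps:
    - [-0.012,0,0,0,0,0,1]
    - [-0.024,0,0,0,0,0,1]
    - [-0.034,0,0,0,0,0,1]
    - [-0.042,0,0,0,0,0,1]
    - [-0.05,0,0,0,0,0,1]
    - [-0.055,0,0,0,0,0,1]
    - [-0.055,0,0,0,0,0,1]

```text
time_s: 17.67
position: [0.633, 0.0124, 0.0434]
tcp_rot: [[0.999, -0.045, 0.001], [-0.045, -0.999, -0.0], [0.001, 0.0, -1.0]]
force: [3.3, -0.3, -0.6]
opening: 0.003
grasp_force: 1.2
```

step_arm:
  steps:
    - [-0.004,0,0,0,0,0,1]
    - [-0.008,0,0,0,0,0,1]
    - [-0.008,0,0,0,0,0,1]

```text
time_s: 17.92
position: [0.6329, 0.0124, 0.0435]
tcp_rot: [[0.999, -0.046, 0.006], [-0.046, -0.999, -0.0], [0.006, 0.0, -1.0]]
force: [6.1, 0.6, -3.4]
opening: 0.005
grasp_force: 3.2
```

```bash
python3 -c "
from h import *
plan(-.101,.1355,.042,0)"
```

```text
t 17.92 bay now [-100.4  136.6   43.5] shift [-0.0035 -0.0021  0.005 ] turn [ 0.0001 -0.0076 -0.0032] F [ 6.1  0.6 -3.4]
```

The bolt has hit its stop: force is up and it no longer moves. I'll retreat and verify.

step_arm:
  steps:
    - [0.03,0,0,0,0,0,1]
    - [0.08,0,0,0,0,0,1]
    - [0.12,0,0,0,0,0,1]
    - [0.12,0,-0.12,0,0,0,1]
    - [0.12,0,-0.25,0,0,0,1]
    - [0.12,0,-0.38,0,0,0,1]
    - [0.12,0,-0.5,0,0,0,1]
    - [0.12,0,-0.6,0,0,0,1]

```text
time_s: 18.58
position: [0.6655, 0.0112, 0.2256]
tcp_rot: [[0.999, -0.045, -0.002], [-0.045, -0.999, 0.0], [-0.002, -0.0, -1.0]]
force: [-0.3, 0.4, 0.6]
opening: 0.007
grasp_force: 0.0
```

step_arm:
  steps:
    - [-0.13,0,0,0,0,0,1]
    - [-0.26,0,0,0,0,0,1]
    - [-0.39,0,0,0,0,0,1]
    - [-0.5,0,0,0,0,0,1]
    - [-0.6,0,0,0,0,0,1]
    - [-0.6,0,0,0,0,0,1]
    - [-0.6,0,0,0,0,0,1]

```text
time_s: 19.17
position: [0.4837, 0.0197, 0.2232]
tcp_rot: [[0.999, -0.045, -0.004], [-0.045, -0.999, 0.001], [-0.004, -0.001, -1.0]]
force: [-0.1, 0.3, 0.7]
opening: 0.006
grasp_force: 0.0
```

Run:
```python
from lab import *
c,T,s=wrist();print(s["time_s"],s["position"],s["force"]);print(label(*band(c,T,-60,60,-40,50)))
im=c["image"][...,::-1];G=np.clip(255*(im/255.)**.6,0,255).astype(np.uint8);cv2.imwrite("pics/w8.png",G)
```

```text
19.1667 [0.4836746  0.01968274 0.22323311] [-0.06318037  0.25547366  0.67051575]
(np.float64(-9.9), np.float64(21.8), 'slope', -0.12, 45)
```

View pics/w8.png

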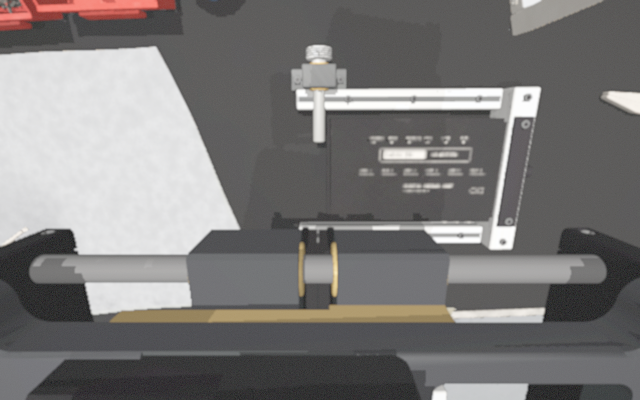

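The bolt is in across the lane behind the unit: its rod spans rows 90–140 at column 319, and the knob is close to the guide block. The unit is home, square and clear of both rails. I'm handing in.

```bash
python3 -c "
from rig import *
print(hand_in())"
```

```text
the job is handed in; nothing more can be done
None
```

The unit is home against the buffers, the bolt is pushed in to its stop behind it, and the job was handed in at about 19 s; `hand_in()` returned no verdict, and the plunger and bolt travel were judged from force and camera views, not read directly.

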